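Shut the chip bin flap and pin it with its R-clip

TASK

Swing the chip bin's steel flap fully shut, then take the R-clip from its slotted stand and push its straight leg down through the cross hole of the stud until the bow springs over the stud, without forcing it. Leave the clip seated there, let go, and leave the other things on the plate where they are.

Things in the scene. Friction and masses are not known exactly. Their poses are not given: they have to be found in the camera images.
- bin: Fixed sheet-steel chip bin, 160 x 200 mm and 130 mm high. Origin: centre of its underside, on the plate; z up. Its open mouth is the local -x face (local x = -80 mm). The flap's upright hinge line stands at local (-80, +95) mm.
- flap (a joint): Angle of the 4 mm steel flap: 0 = shut (outer face at local x = -84 mm of the bin), positive = swung outward to the bin's local -x; opened by a, it runs from hinge to free edge along the bin's local (-sin a, -cos a). It stays where it is left; about 2.5 N at 100 mm from the hinge moves it.
- flap_edge (a point): Middle of the flap's free upright edge, outer face, 63 mm above the plate; its y runs to the hinge. The flap is 190 mm wide and 118 mm high, its lower edge 4 mm above the plate, a 12 mm deep flange along the top of its outer face. A slot open to this edge (heights 70 to 100 mm, from 128 mm off the hinge outward) lets it pass the stud.
- stud_root (a point): Point on the stud's axis in the plane of the shut flap's outer face, 85 mm above the plate; axes parallel to the bin's. The stud is a fixed level round steel bar, 18 mm diameter, standing out along local -x through the flap's slot. An upright cross hole, 7 mm along the stud by 6.5 mm, goes right through it, centred on the axis sideways (local y).
- stud_zone (a point): Top of the stud midway in the zone where its hole may be, not the hole itself: the stud is screwed in differently every time, so the hole's centre lies up to 6 mm either way of here along the stud (30 to 42 mm out from stud_root) and must be found by looking or feeling. The bar ends 20 mm beyond the hole. The hole has no countersink.
- stand: Fixed aluminium block, 50 (x) x 70 (y) x 55 mm high, holding the clip upright in a slot 6.5 x 20 mm and 50 mm deep in its top. Origin: centre of its underside; z up; the slot is long along local y. The clip leans a few degrees in it.
- clip: Bright steel R-clip of 5 mm wire, about 70 g, upright in the stand at the start. Origin: centre of its coil, a 24 mm disc 10 mm thick along local x (grip the flats along x or the diameter along y), then 89 mm above the plate, 34 mm above the stand. z up; the straight leg runs down -z; the sprung bow hangs on the +y side. Either way round fits; local x must lie along the stud.
- leg_tip (a point): Rounded lower end of the clip's straight leg, 84 mm below the coil centre. The bow's outward-flared end is 10 mm higher, its inward neck 26 mm higher.
- clip_seat (a point): Point on the leg's axis 43 mm below the coil centre: on the stud's axis when the clip is fully home, where a shoulder of the wire stops it on the stud. Pushing on takes up to about 20 N just before the bow springs over; contact of more than 40 N in all between the clip and the bin or stud bends it and spoils the job.
- bow (a joint): Opening of the clip's bow, rad: 0 = relaxed, positive = spread outward. It spreads to about 0.2 when the neck passes the side of the stud and springs back to nearly 0 when home.
- roller: Bystander: grooved steel roller standing on end, 50 mm diameter, 78 mm high; origin under its centre.
- gland: Bystander: black rubber O-ring gland, a ring 52 mm outside, 34 mm inside, 14 mm high; origin under its centre.
- shims: Bystander: pack of brass shims, 45 x 28 x 8 mm; origin under its centre.
- gauge: Bystander: yellow plastic gauge block, 55 x 30 x 12 mm; origin under its centre.
- wrench: Bystander: a wrench lying on the plate, about 200 mm long.
- tin: Bystander: closed can, 66 mm diameter, 90 mm high; origin under its centre.
- driver: Bystander: a screwdriver lying on the plate, about 200 mm long.
Things that resemble listed ones, but are neither listed nor needed, are in the scene too. Leave any black, brown or green look-alike of the clip alone.

How it is judged:
On the way:
1. the flap is shut (value of joint flap below 0.05 rad), for 0.2 s.
At the end, for the whole second after the job is handed in: The flap is shut (under 0.05 rad). The clip's leg is through the stud's hole: its seat point is within 6 mm in height and 4 mm sideways of the stud's axis and 25 to 47 mm out from the flap, the clip upright within 0.3 rad, its bow sprung back (under 0.08 rad), and it is at rest (value of joint flap below 0.05 rad and z of clip_seat in the frame of stud_root between -0.006 and 0.006 m and y of clip_seat in the frame of stud_root between -0.004 and 0.004 m and x of clip_seat in the frame of stud_root between -0.047 and -0.025 m and angle between the z axis of clip and the z axis of bin, either way round below 0.3 rad and value of joint bow below 0.08 rad and linear speed of clip below 0.02 m/s); the robot touches nothing.
It fails at once if the clip is forced: more than 40 N between the clip and the bin, its flap or its stud (contact force between clip and bin above 40 N).
It fails at once if a bystander is moved more than 30 mm (distance of any of roller, gland, shims, gauge, wrench, tin, driver from where it was at the start of the episode above 0.03 m).
It also fails if it takes over 64 s, if anything falls off the work surface, if the arm or the gripper's body presses on something with over 40 N, if the wrist force passes 120 N, or if a joint passes its speed limit or range.

ROBOT

A 6-joint arm with a two-finger parallel gripper is mounted at the origin on the work surface. World frame = base frame: x ahead of the robot, y to its left, z up, the work surface at z = 0. Lengths are in m, angles in rad, forces in N, time in s.
With the tool pointing down it reaches from about 0.4 to 0.825 m from the base axis. Payload 7 kg.
Tool frame: the origin (TCP) lies midway between the tips of the shut fingers; the grasp point (between the pads) lies 19 mm behind it (env.grasp_offset is the distance from the TCP to the grasp point, in m); z points along the fingers, y is the line along which they close (so a half turn about z gives the same grasp; the last joint's range is limited). The gripper opens to 88 mm and grips with 3 to 60 N. Pads are 19 mm wide; open, the fingers measure 130 mm over their backs; the gripper's body (78 mm by 193 mm) begins 47 mm behind the grasp point.
Start: joints at [1.468, 0.359, 0.012, 0, -1.224, -0.288], TCP at [0.257, 0.624, 0.191] pointing down, gripper open.
Joint ranges: [-3.07, 3.07], [-1.43, 2.12], [-1.02, 1.25], [-3.03, 1.67], [-3.05, -0], [-3.03, 3.03]. Speed limits (rad/s): [2.39, 2.39, 3.01, 3.14, 3.14, 3.14].

INTERFACE

Orientations are given as a unit quaternion [x, y, z, w].
In Python, from rig import status, vision, sign_off, env gives the robot as it stands.
- The arm moves only by the tool jog_arm, never from a script. Its argument "increments" is a list of rows, each a list of 7 numbers: the turn, a rotation vector about the tool's x, y, z in rad, then the shift along the tool's x, y, z in mm, then the closure, from -1 (fully open) to 1 (shut). A call has 1 to 8 rows; each row shifts and turns the commanded pose from where the row before left it, along the tool's axes as they then stand; what a row does not reach is not made up. A row lasts 1/12 s, in which the tool goes at most 41.7 mm and 7.16 degrees, less where a joint would pass 70% of its speed; a pose out of reach is approached as far as the arm can. A call is refused whole if a number of a shift passes 41.7 or a number of a turn 0.125, either way. A call with a gripper value outside its range is refused whole. The fingers move at their own pace and stop on an object; the grip force is fixed at half the most. Time passes only in rows, so rows that do not move let the fingers close. It gives the time, the measured TCP pose, the force, the opening and the grip force at its end, in the units of the state.
- status.get_state(): the state, without advancing time (a new reading comes with each control period).
- vision.snapshot(name): name is "scene" or "top"; returns the picture (384x512x3 uint8, red, green, blue); there is no depth.
- vision.camera_info(name): a dict with "fx", "fy", "cx", "cy" (pixels), "R" (3x3) and "t" (3): a world point X has camera coordinates R X + t. Camera axes: x right, y down, z forward; pixel columns grow to the right and rows downward; lengths in m; the calibration is good to about 2 mm. A picture is of the moment at which its call begins. camera_info takes no time and is no camera call.
- sign_off(): hands the job in; it is judged then, once.
The state is a dict: "t": time; "joints": joint angles; "qd": joint speeds; "effort": joint torques, N m; "ee_pos": TCP position; "tool_rot": TCP orientation; "ft_force": force on the tool from outside, world axes, zero at the start; "moment": the same for the moment, N m; "grip_width": opening from 0.0 (shut) to 1.0 (fully open); "gripper_force": force on a finger pad.
Only numpy, scipy, OpenCV 4.12 (cv2) and the standard library are available. Lean on these libraries where they do the work, as an engineer would, in place of code of your own. Each camera call takes 0.05 s, during which the arm holds its last target. There are 200 camera calls.

## Working session

There is one attempt and no reset: what is moved stays moved. The work goes in short steps, Python scripts to look and compute and a tool call to move; the robot and the scene stay as the last step left them, time stands still between calls to the robot, and variables do not carry over. Pictures are saved under pics/ and viewed, at most 10 in all, crops included, and the job is handed in when it is done.

Besides the shell and the picture viewer there is one more tool, called after "Call:" by a JSON object that holds its "fn" and its "kwargs", one argument or row to a line. jog_arm: Moves the arm, as the interface text tells. Its arguments: {"type":"object","properties":{"increments":{"type":"array","items":{"type":"array","items":{"type":"number"}}}},"required":["increments"]}

```bash
ls; mkdir -p pics; python3 - <<'E'
from rig import status, vision, env
import cv2,numpy as np
for n in("scene","top"):
    im=vision.snapshot(n)[:,:,::-1]; np.save(f"pics/{n}0.npy",im)
    cv2.imwrite(f"pics/{n}0.png",cv2.resize(im,(800,600),interpolation=cv2.INTER_CUBIC))
    c=vision.camera_info(n); print(n,{k:np.round(v,3).tolist() for k,v in c.items()}, np.round(-np.array(c["R"]).T@c["t"],3))
s=status.get_state();print(s); print(env.grasp_offset)
E
```

```text
pics
scene {'fx': 465.459, 'fy': 465.459, 'cx': 251.603, 'cy': 193.561, 'R': [[0.696, 0.718, 0.008], [0.433, -0.411, -0.802], [-0.573, 0.562, -0.597]], 't': [-0.319, -0.222, 1.489]} [ 1.171 -0.699  0.713]
top {'fx': 362.286, 'fy': 362.286, 'cx': 254.809, 'cy': 187.729, 'R': [[-0.008, -1.0, -0.003], [-0.995, 0.008, -0.103], [0.103, 0.002, -0.995]], 't': [-0.09, 0.546, 0.856]} [ 0.453 -0.096  0.908]
{'t': 0.1, 'joints': array([ 1.46808889e+00,  3.59313081e-01,  1.12054106e-02, -2.83283530e-04,
       -1.22407321e+00, -2.88084654e-01]), 'qd': array([-4.24154269e-04, -2.91310890e-04,  2.07436124e-03,  1.18385019e-03,
       -9.83646838e-04,  7.99076105e-05]), 'effort': array([-1.50551237e-03, -5.84165347e+01,  2.93751669e+01,  7.01561987e+00,
        1.01766887e-02, -3.95535449e-05]), 'ee_pos': array([0.25698842, 0.62368234, 0.19054627]), 'tool_rot': array([ 9.80961245e-01, -1.94202315e-01, -6.85334985e-05,  7.01631576e-04]), 'ft_force': array([-0.10961362,  0.80233111, -0.01963245]), 'moment': array([ 0.03873276,  0.02389821, -0.05299142]), 'gripper_force': 0.0, 'grip_width': 1.004204084334088}
0.0188
```

View pics/scene0.png

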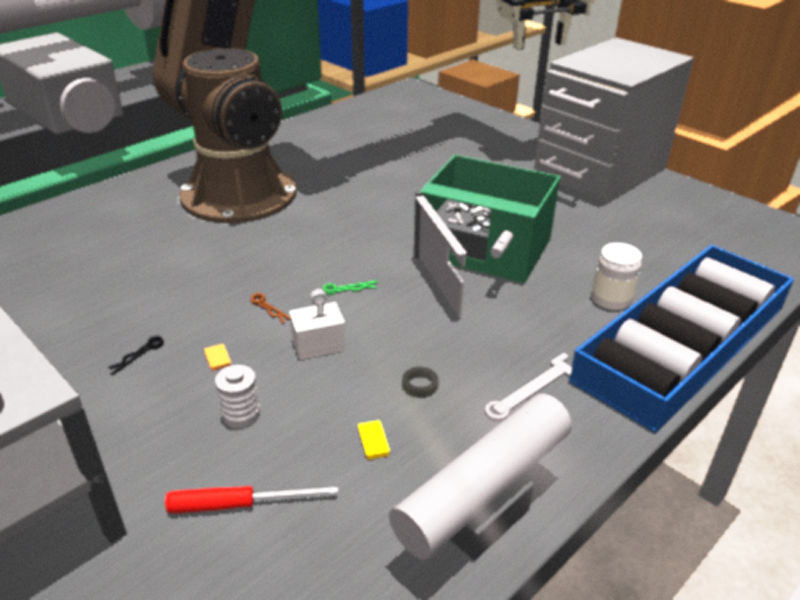

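View pics/top0.png

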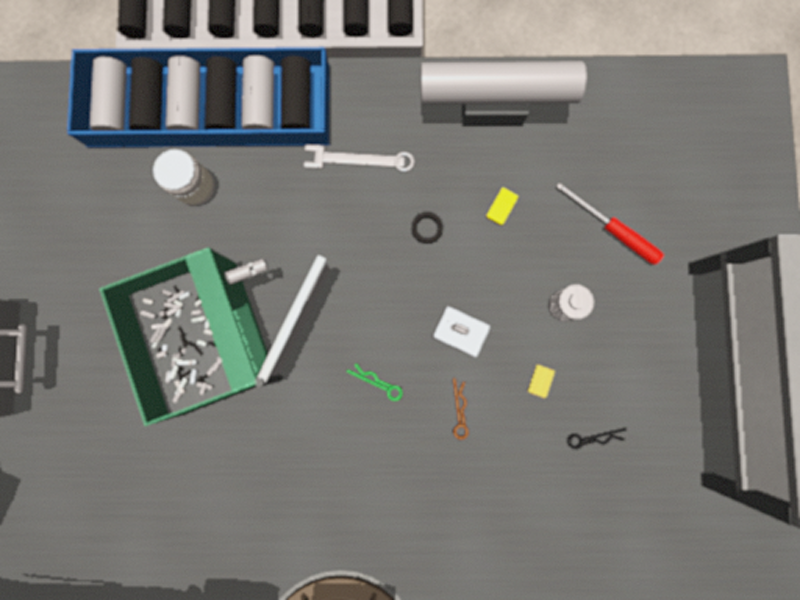

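The scene view shows the bin (490,215), its open flap (440,255), the stud (503,243), the stand with the clip (318,325), and bystanders. The top view shows the stud at (245,270), the flap from (262,380) to (322,258), and the stand at (462,331). Next I'll zoom in on the stud and the clip.

```bash
cat > h.py <<'E'
import numpy as np,cv2
from rig import status,vision,env
from scipy.spatial.transform import Rotation as Ro
def ray(n,u,v):
    c=vision.camera_info(n);R=np.array(c["R"]);t=np.array(c["t"])
    d=R.T@np.array([(u-c["cx"])/c["fx"],(v-c["cy"])/c["fy"],1]);return -R.T@t,d/np.linalg.norm(d)
def onz(n,u,v,z):
    o,d=ray(n,u,v);return o+d*(z-o[2])/d[2]
def tri(pt,ps):
    a,d=ray("top",*pt);b,e=ray("scene",*ps)
    s=np.linalg.lstsq(np.c_[d,-e],b-a,rcond=None)[0];p,q=a+s[0]*d,b+s[1]*e
    return (p+q)/2,np.linalg.norm(p-q)
def proj(n,X):
    c=vision.camera_info(n);p=np.array(c["R"])@X+c["t"];return np.array([c["fx"]*p[0]/p[2]+c["cx"],c["fy"]*p[1]/p[2]+c["cy"]])
E
python3 - <<'E'
from h import *
t=np.load("pics/top0.npy");s=np.load("pics/scene0.npy")
def crop(im,u,v,w=50,h=37):return cv2.resize(im[v-h//2:v-h//2+h,u-w//2:u-w//2+w],(400,296),interpolation=cv2.INTER_NEAREST)
a=np.vstack([np.hstack([crop(t,160,172),crop(t,295,210)]),np.hstack([crop(s,322,155),crop(s,204,205)])])
cv2.imwrite("pics/c1.png",a)
k=1/1.5625
for q in [(100,290),(210,248),(268,378),(145,425)]: print("rim",onz("top",q[0]*k,q[1]*k,.13).round(3))
for q in [(262,380),(322,258)]: print("flap",onz("top",q[0]*k,q[1]*k,.122).round(3))
for q in [(228,275),(265,265)]: print("stud",onz("top",q[0]*k,q[1]*k,.09).round(3))
print("stand",onz("top",462*k,331*k,.055).round(3))
m=np.zeros_like
hsv=cv2.cvtColor(t,cv2.COLOR_BGR2HSV); g=(((hsv[...,0]>50)&(hsv[...,0]<85)&(hsv[...,1]>80))*255).astype(np.uint8)
c=max(cv2.findContours(g,0,2)[0],key=cv2.contourArea);print(cv2.boxPoints(cv2.minAreaRect(c)),cv2.minAreaRect(c))
w=(t.min(2)>170).astype(np.uint8)*255
for c in cv2.findContours(w,0,2)[0]:
    r=cv2.minAreaRect(c)
    if cv2.contourArea(c)>60 and r[0][1]>140: print(np.round(r[0],1),np.round(r[1],1),r[2],cv2.contourArea(c),cv2.boxPoints(r).round(1).tolist())
E
```

```text
rim [0.542 0.318 0.13 ]
rim [0.6   0.167 0.13 ]
rim [0.42  0.083 0.13 ]
rim [0.358 0.249 0.13 ]
flap [0.417 0.093 0.122]
flap [0.586 0.012 0.122]
stud [0.567 0.153 0.09 ]
stud [0.582 0.1   0.09 ]
stand [ 0.484 -0.19   0.055]
[[ 60.96351 184.64966]
 [144.62772 154.22629]
 [176.77371 242.62772]
 [ 93.1095  273.0511 ]] ((118.86860656738281, 213.63868713378906), (94.06475830078125, 89.02405548095703), 70.01689147949219)
[112.5 233.5] [10.8 22.8] 54.782405853271484 75.5 [[100.0999984741211, 235.6999969482422], [118.69999694824219, 222.5], [124.9000015258789, 231.3000030517578], [106.30000305175781, 244.5]]
[100.1 211.2] [ 8.7 20.5] 32.735225677490234 68.5 [[90.9000015258789, 217.5], [102.0, 200.1999969482422], [109.4000015258789, 204.89999389648438], [98.30000305175781, 222.1999969482422]]
[295.2 211.7] [30.9 22.1] 25.016895294189453 637.5 [[276.5, 215.1999969482422], [285.8999938964844, 195.10000610351562], [313.8999938964844, 208.1999969482422], [304.5, 228.3000030517578]]
[111.8 193. ] [11.6 17.7] 24.443954467773438 82.0 [[102.9000015258789, 198.6999969482422], [110.19999694824219, 182
[... 172 characters left out ...]
]
[471.7 241. ] [142.4   1.8] 86.00909423828125 95.5 [[465.79998779296875, 170.0], [467.6000061035156, 169.89999389648438], [477.5, 312.0], [475.79998779296875, 312.1000061035156]]
[157.1 172.5] [ 7.6 25.3] 74.05460357666016 111.5 [[143.89999389648438, 172.3000030517578], [168.1999969482422, 165.39999389648438], [170.3000030517578, 172.60000610351562], [146.0, 179.60000610351562]]
[186.5 203. ] [ 6.3 87.2] 26.56505012512207 466.5 [[164.1999969482422, 240.60000610351562], [203.1999969482422, 162.60000610351562], [208.8000030517578, 165.39999389648438], [169.8000030517578, 243.39999389648438]]
[505.  229.5] [159.  12.] 90.0 921.5 [[499.0, 150.0], [511.0, 150.0], [511.0, 309.0], [499.0, 309.0]]
```

View pics/c1.png

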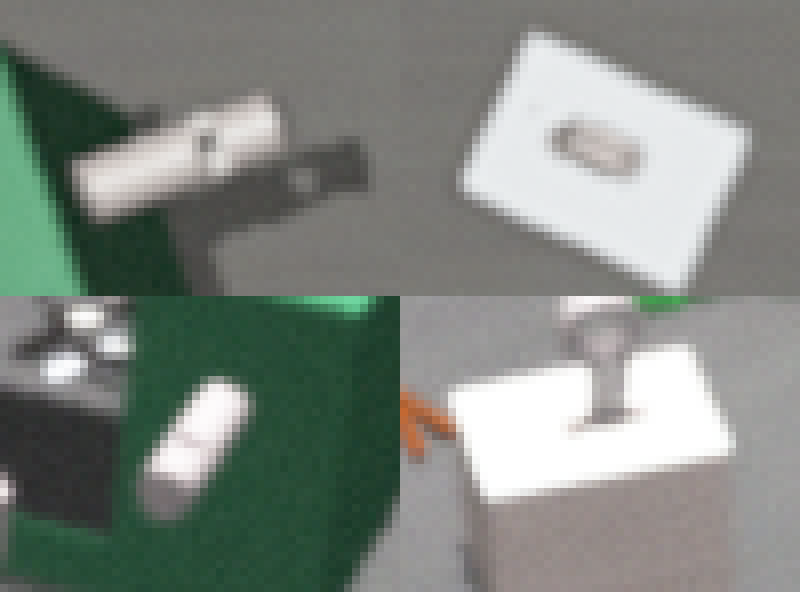

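The crops show the stud hole at about top (160.1,171.6) and scene (321.5,154.5). In the top view the coil is at about (294.5,209.9), and in the scene view at about (204,190).

```bash
python3 - <<'E'
from h import *
k=1/1.5625
print("hole top plane",onz("top",160.1,171.6,.094).round(4),"scene",onz("scene",321.5,154.5,.094).round(4),tri((160.1,171.6),(321.5,154.5)))
print("coil",onz("top",294.5,209.9,.098),tri((294.5,209.9),(319*k-.3,297*k-.3)))
b=np.array([[276.5,215.2],[285.9,195.1],[313.9,208.2],[304.5,228.3]])
P=np.array([onz("top",*q,.055) for q in b]);print("stand",P.round(4),P.mean(0));d=P[2]-P[1];print(np.degrees(np.arctan2(d[1],d[0])),np.linalg.norm(d))
for q in [(545,178),(600,200),(668,150)]: print("cab base",onz("scene",q[0]*k,q[1]*k,0).round(3))
o,d=ray("scene",605*k,82*k); B=onz("scene",600*k,200*k,0); s=((B-o)[:2]@d[:2])/(d[:2]@d[:2]); print("cab top",(o+s*d).round(3))
P=np.array([onz("top",q[0]*k,q[1]*k,.13) for q in [(100,290),(210,248),(145,425)]]); 
for d in (P[1]-P[0],P[0]-P[2]): print(np.degrees(np.arctan2(d[1],d[0])),np.linalg.norm(d))
E
```

```text
hole top plane [0.5766 0.1202 0.094 ] scene [0.5797 0.1257 0.094 ] (array([0.57867518, 0.12237301, 0.09411486]), np.float64(0.005882633989274828))
coil [ 0.48714471 -0.18283062  0.098     ] (array([ 0.48822083, -0.18265565,  0.09073412]), np.float64(0.002446514914795878))
stand [[ 0.4768 -0.1449  0.055 ]
 [ 0.524  -0.1678  0.055 ]
 [ 0.4926 -0.2331  0.055 ]
 [ 0.4458 -0.21    0.055 ]] [ 0.48479198 -0.18894653  0.055     ]
-115.70256672671059 0.07247994130474489
cab base [0.39  0.518 0.   ]
cab base [0.526 0.52  0.   ]
cab base [0.5  0.84 0.  ]
cab top [0.497 0.504 0.241]
-69.0767179072413 0.1615395740094927
20.676545010421346 0.19667174563879974
```

Call:
{"fn": "jog_arm", "kwargs": {
  "increments": [
    [0,0,0,0,0,-40,1],
    [0,0,0,0,0,-40,1],
    [0,0,0,0,0,-40,1]
  ]
}}

```text
t: 0.35
ee_pos: [0.257, 0.6234, 0.3119]
tool_rot: [0.981, -0.194, 0.0, 0.001]
ft_force: [0.2, 1.8, 0.4]
grip_width: 0.835
gripper_force: 0.0
```

Call:
{"fn": "jog_arm", "kwargs": {
  "increments": [
    [0,0,0,26,27.5,0,1],
    [0,0,0,26,27.5,0,1],
    [0,0,0,26,27.5,0,1],
    [0,0,0,26,27.5,0,1],
    [0,0,0,26,27.5,0,1],
    [0,0,0,26,27.5,0,1],
    [0,0,0,26,27.5,0,1],
    [0,0,0,26,27.5,0,1]
  ]
}}

```text
t: 1.02
ee_pos: [0.3657, 0.3395, 0.3112]
tool_rot: [0.981, -0.194, -0.0, 0.0]
ft_force: [0.8, 0.2, -0.0]
grip_width: 0.226
gripper_force: 0.0
```

Call:
{"fn": "jog_arm", "kwargs": {
  "increments": [
    [0,0,0,26,27.5,0,1],
    [0,0,0,26,27.5,0,1],
    [0,0,0,26,27.5,0,1],
    [0,0,0,26,27.5,0,1],
    [0,0,0,26,27.5,0,1],
    [0,0,0,26,27.5,0,1],
    [0,0,0,26,27.5,0,1],
    [0,0,0,26,27.5,0,1]
  ]
}}

```text
t: 1.68
ee_pos: [0.4742, 0.0569, 0.3114]
tool_rot: [0.981, -0.194, 0.0, -0.0]
ft_force: [1.0, 0.7, 0.1]
grip_width: 0.004
gripper_force: 0.0
```

Call:
{"fn": "jog_arm", "kwargs": {
  "increments": [
    [0,0,0.1,0,0,25,1],
    [0,0,0.1,0,0,25,1],
    [0,0,0.1,0,0,25,1],
    [0,0,0.1,0,0,25,1],
    [0,0,0.1,0,0,0,1],
    [0,0,0.1,0,0,0,1],
    [0,0,0.1,0,0,0,1],
    [0,0,0.12,0,0,0,1]
  ]
}}

```text
t: 2.35
ee_pos: [0.4738, 0.0586, 0.2109]
tool_rot: [0.821, -0.571, -0.0, 0.0]
ft_force: [-0.2, -0.3, 0.2]
grip_width: 0.007
gripper_force: 0.0
```

Call:
{"fn": "jog_arm", "kwargs": {
  "increments": [
    [0,0,0,38,0,0,1],
    [0,0,0,38,0,0,1],
    [0,0,0,0,0,36,1],
    [0,0,0,0,0,36,1],
    [0,0,0,0,0,36,1],
    [0,0,0,0,0,0,1]
  ]
}}

```text
t: 2.85
ee_pos: [0.4958, -0.0138, 0.097]
tool_rot: [0.822, -0.57, -0.004, 0.004]
ft_force: [-1.0, -1.0, 0.2]
grip_width: 0.005
gripper_force: 0.0
```

```bash
python3 - <<'E'
from h import *
ims=[cv2.resize(vision.snapshot(n)[:,:,::-1][60:290,80:400],(400,288)) for n in("scene","top")]
cv2.imwrite("pics/p1.png",np.hstack(ims))
E
```

```text
(no output)
```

View pics/p1.png

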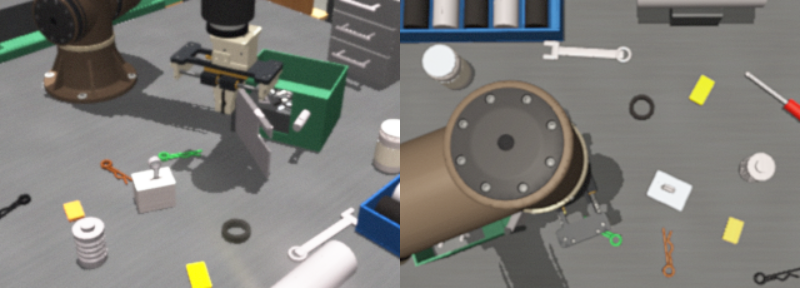

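The arm is on the outer side of the flap (the fingers are at about scene crop (228,95)), so I'll push it shut.

Call:
{"fn": "jog_arm", "kwargs": {
  "increments": [
    [0,0,0,-12,-10,-3,1],
    [0,0,0,-12,-10,0,1],
    [0,0,0,-12,-10,0,1],
    [0,0,0,-12,-10,0,1],
    [0,0,0,-12,-10,0,1],
    [0,0,0,-10,-10,0,1],
    [0,0,0,-8,-8,0,1],
    [0,0,0,-6,-6,0,1]
  ]
}}

```text
t: 3.62
ee_pos: [0.5412, 0.094, 0.1062]
tool_rot: [0.823, -0.569, 0.0, 0.0]
ft_force: [0.7, 1.0, -0.1]
grip_width: 0.002
gripper_force: 0.0
```

Call:
{"fn": "jog_arm", "kwargs": {
  "increments": [
    [0,0,0,-4,-2,0,1],
    [0,0,0,-3,0,0,1],
    [0,0,0,-2,0,0,1],
    [0,0,0,0,0,0,1]
  ]
}}

```text
t: 3.95
ee_pos: [0.5389, 0.1013, 0.1063]
tool_rot: [0.822, -0.569, -0.0, 0.0]
ft_force: [-0.1, 0.0, 0.5]
grip_width: 0.005
gripper_force: 0.0
```

Call:
{"fn": "jog_arm", "kwargs": {
  "increments": [
    [0,0,0,-2,0,2,1],
    [0,0,0,-2,0,2,1],
    [0,0,0,-2,0,0,1],
    [0,0,0,0,0,0,1]
  ]
}}

```text
t: 4.28
ee_pos: [0.5369, 0.1071, 0.1022]
tool_rot: [0.822, -0.569, -0.0, 0.0]
ft_force: [-0.1, 0.4, 0.3]
grip_width: 0.004
gripper_force: 0.0
```

```bash
python3 - <<'E'
from h import *
im=vision.snapshot("scene")[:,:,::-1]
cv2.imwrite("pics/p2.png",cv2.resize(im[70:220,230:400],(680,600),interpolation=cv2.INTER_CUBIC))
E
```

```text
(no output)
```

View pics/p2.png

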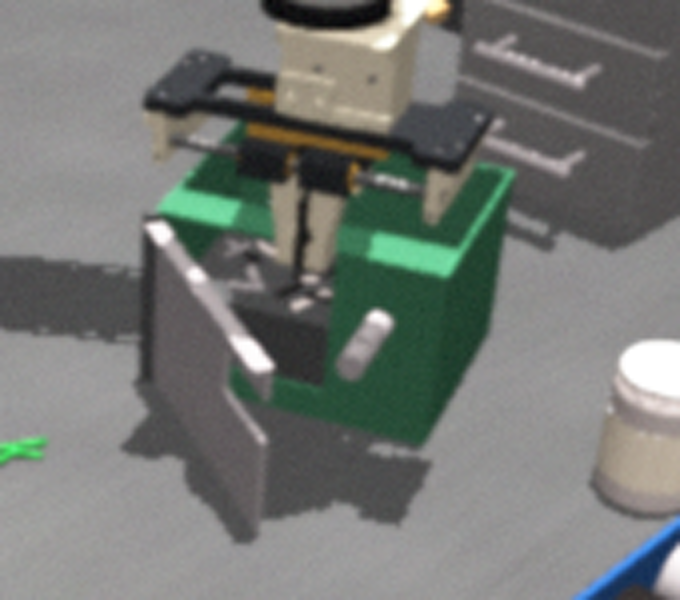

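The fingers are now on the inner side of the flap (tips at about (300,285)), and the flap has not moved (edge at (270,370)). I'll check the flap geometry by triangulation.

```bash
python3 - <<'E'
from h import *
k=1/1.5625
e=np.array(status.get_state()["ee_pos"]);print(e,"proj zoom",(proj("scene",e)-[230,70])*4)
print("flap edge top",tri((322*k,258*k),(230+262/4,70+362/4)))
print("hinge top",tri((262*k,380*k),(230+152/4,70+225/4)))
for z in (0,.004): print("bottom corner",onz("scene",230+245/4,70+540/4,z))
for a in ([.417,.093,.122],[.586,.012,.122]): print(proj("top",np.array(a))/k,(proj("scene",np.array(a))-[230,70])*4)
E
```

```text
[0.53706831 0.1070549  0.10232353] proj zoom [296.05347554 311.61964893]
flap edge top (array([0.5865051 , 0.01282294, 0.12832557]), np.float64(0.004739296126720799))
hinge top (array([0.41803572, 0.09495745, 0.1214665 ]), np.float64(0.0036681209806005183))
bottom corner [0.58871269 0.01026977 0.        ]
bottom corner [0.59198146 0.00628902 0.004     ]
[262.30381513 379.89394643] [146.0767386 225.1030238]
[321.95028967 257.9375093 ] [255.71102001 372.07907872]
```

Call:
{"fn": "jog_arm", "kwargs": {
  "increments": [
    [0,0,0,0,0,-40,1],
    [0,0,0,0,0,-40,1],
    [0,0,0,27,27,0,1],
    [0,0,0,27,27,0,1],
    [0,0,0,27,26,0,1],
    [0,0,0,0,0,36,1],
    [0,0,0,0,0,36,1],
    [0,0,0,0,0,36,1]
  ]
}}

```text
t: 5.0
ee_pos: [0.4913, 0.0026, 0.0745]
tool_rot: [0.822, -0.57, 0.001, -0.002]
ft_force: [0.5, 0.4, -1.2]
grip_width: 0.008
gripper_force: 0.0
```

Call:
{"fn": "jog_arm", "kwargs": {
  "increments": [
    [0,0,0,0,0,0,1]
  ]
}}

```text
t: 5.08
ee_pos: [0.4862, 0.0015, 0.0689]
tool_rot: [0.822, -0.57, -0.003, 0.004]
ft_force: [-2.0, 0.3, -1.1]
grip_width: 0.003
gripper_force: 0.0
```

Call:
{"fn": "jog_arm", "kwargs": {
  "increments": [
    [0,0,0,-8,-5,0,1],
    [0,0,0,-8,-5,0,1]
  ]
}}

```text
t: 5.25
ee_pos: [0.4958, 0.0221, 0.0759]
tool_rot: [0.822, -0.569, 0.001, -0.0]
ft_force: [1.0, 0.1, 0.7]
grip_width: 0.007
gripper_force: 0.0
```

Call:
{"fn": "jog_arm", "kwargs": {
  "increments": [
    [0,0,0,-8,-5,0,1],
    [0,0,0,-8,-5,0,1]
  ]
}}

```text
t: 5.42
ee_pos: [0.4998, 0.0413, 0.0763]
tool_rot: [0.823, -0.569, 0.001, -0.001]
ft_force: [2.2, -4.6, 0.4]
grip_width: 0.006
gripper_force: 1.9
```

```bash
python3 - <<'E'
from h import *
im=vision.snapshot("scene")[:,:,::-1]
cv2.imwrite("pics/p3.png",cv2.resize(im[70:220,230:400],(680,600),interpolation=cv2.INTER_CUBIC))
E
```

```text
(no output)
```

View pics/p3.png

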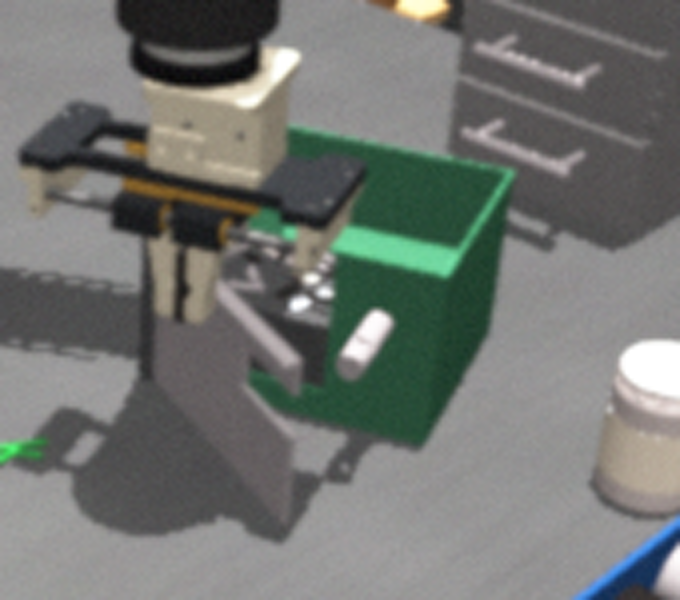

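Now the fingers touch the outer face and the flap is moving: its edge has gone from (270,370) to (298,360).

Call:
{"fn": "jog_arm", "kwargs": {
  "increments": [
    [0,0,0,-6,-6,0,1],
    [0,0,0,-6,-6,0,1],
    [0,0,0,-6,-6,0,1],
    [0,0,0,-6,-6,0,1],
    [0,0,0,-6,-6,0,1],
    [0,0,0,-6,-5,0,1],
    [0,0,0,-6,-4,0,1],
    [0,0,0,-4,0,0,1]
  ]
}}

```text
t: 6.13
ee_pos: [0.5197, 0.0981, 0.0743]
tool_rot: [0.822, -0.569, 0.0, -0.0]
ft_force: [2.1, -2.5, -0.5]
grip_width: 0.004
gripper_force: 1.4
```

Call:
{"fn": "jog_arm", "kwargs": {
  "increments": [
    [0,0,0,-3,0,0,1],
    [0,0,0,-2,0,0,1]
  ]
}}

```text
t: 6.3
ee_pos: [0.5176, 0.1024, 0.0747]
tool_rot: [0.822, -0.569, 0.001, -0.001]
ft_force: [1.8, -2.2, -0.0]
grip_width: 0.007
gripper_force: 1.3
```

```bash
python3 - <<'E'
from h import *
im=vision.snapshot("scene")[:,:,::-1]
cv2.imwrite("pics/p4.png",cv2.resize(im[70:220,230:400],(680,600),interpolation=cv2.INTER_CUBIC))
e=status.get_state()["ee_pos"];print(e,(proj("scene",e)-[230,70])*4)
e=np.array([.4998,.0413,.0763]);print(e,(proj("scene",e)-[230,70])*4)
E
```

```text
[0.51731847 0.10238356 0.07470705] [264.948296   339.42634783]
[0.4998 0.0413 0.0763] [180.36723013 361.7437446 ]
```

View pics/p4.png

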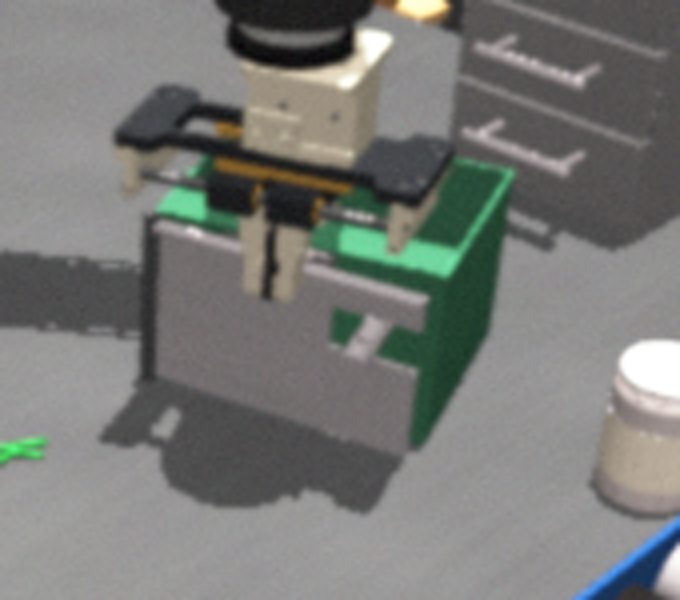

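The flap is nearly shut. The visible fingertips at (268,298) sit about 30 mm above the reported TCP, which projects to (265,339). I'll push on gently until it stops.

Call:
{"fn": "jog_arm", "kwargs": {
  "increments": [
    [0,0,0,-2,0,0,1],
    [0,0,0,-2,0,0,1]
  ]
}}

```text
t: 6.52
ee_pos: [0.5158, 0.1055, 0.0747]
tool_rot: [0.822, -0.569, 0.0, -0.0]
ft_force: [2.5, -1.5, 0.1]
grip_width: 0.007
gripper_force: 1.4
```

Call:
{"fn": "jog_arm", "kwargs": {
  "increments": [
    [0,0,0,-2,0,0,1],
    [0,0,0,-1,0,0,1]
  ]
}}

```text
t: 6.68
ee_pos: [0.5146, 0.1083, 0.0746]
tool_rot: [0.822, -0.569, 0.0, -0.0]
ft_force: [2.4, -2.5, -0.2]
grip_width: 0.003
gripper_force: 1.3
```

Call:
{"fn": "jog_arm", "kwargs": {
  "increments": [
    [0,0,0,-2,0,0,1],
    [0,0,0,-2,0,0,1]
  ]
}}

```text
t: 6.85
ee_pos: [0.5131, 0.112, 0.0745]
tool_rot: [0.822, -0.569, 0.0, -0.0]
ft_force: [2.7, -1.1, 0.7]
grip_width: 0.005
gripper_force: 1.5
```

Call:
{"fn": "jog_arm", "kwargs": {
  "increments": [
    [0,0,0,-1.5,0,0,1],
    [0,0,0,-1.5,0,0,1]
  ]
}}

```text
t: 7.02
ee_pos: [0.5128, 0.1125, 0.0746]
tool_rot: [0.823, -0.569, 0.001, 0.001]
ft_force: [15.9, -22.5, -3.9]
grip_width: 0.003
gripper_force: 13.3
```

Call:
{"fn": "jog_arm", "kwargs": {
  "increments": [
    [0,0,0,-1.5,0,0,1],
    [0,0,0,-1.5,0,0,1]
  ]
}}

```text
t: 7.18
ee_pos: [0.5126, 0.1126, 0.0747]
tool_rot: [0.823, -0.569, 0.003, 0.003]
ft_force: [24.9, -37.5, -7.5]
grip_width: 0.006
gripper_force: 21.7
```

The force rises with no further motion, so the flap is on its stop. Next I back off, rise, open and move over the stand.

Call:
{"fn": "jog_arm", "kwargs": {
  "increments": [
    [0,0,0,6,0,0,1],
    [0,0,0,24,0,-20,1],
    [0,0,0,0,0,-40,1],
    [0,0,0,0,0,-40,1],
    [0,0,0,0,0,-30,-1],
    [0,0,0,32,16,0,-1],
    [0,0,0,32,16,0,-1],
    [0,0,0,32,16,0,-1]
  ]
}}

```text
t: 7.85
ee_pos: [0.5095, -0.0175, 0.2047]
tool_rot: [0.823, -0.568, -0.0, -0.001]
ft_force: [0.3, 0.4, 0.2]
grip_width: 0.246
gripper_force: 0.0
```

Call:
{"fn": "jog_arm", "kwargs": {
  "increments": [
    [0,0,0,35,20,0,-1],
    [0,0,0,35,20,0,-1],
    [0,0,0,35,20,0,-1],
    [0,0,0,34,20,0,-1],
    [0,0,-0.1,0,0,0,-1],
    [0,0,-0.12,0,0,0,-1],
    [0,0,-0.12,0,0,0,-1],
    [0,0,-0.12,0,0,0,-1]
  ]
}}

```text
t: 8.52
ee_pos: [0.4835, -0.1755, 0.2038]
tool_rot: [0.931, -0.364, -0.001, -0.0]
ft_force: [-0.4, 0.7, -0.1]
grip_width: 0.856
gripper_force: 0.0
```

Call:
{"fn": "jog_arm", "kwargs": {
  "increments": [
    [0,0,-0.1,0,0,0,-1],
    [0,0,-0.1,0,0,0,-1],
    [0,0,-0.1,0,0,0,-1],
    [0,0,0,0,0,0,-1],
    [0,0,0,0,0,0,-1]
  ]
}}

```text
t: 8.93
ee_pos: [0.484, -0.1752, 0.204]
tool_rot: [0.974, -0.225, -0.0, -0.0]
ft_force: [-0.0, -0.3, -0.6]
grip_width: 1.0
gripper_force: 0.0
```

```bash
python3 - <<'E'
from h import *
e=status.get_state();print(e["ee_pos"],e["tool_rot"],e["grip_width"])
t=vision.snapshot("top")[:,:,::-1];s=vision.snapshot("scene")[:,:,::-1];np.save("pics/top1.npy",t);np.save("pics/s1.npy",s)
a=cv2.resize(t[140:260,85:205],(400,400),interpolation=cv2.INTER_CUBIC);b=cv2.resize(s[100:220,150:270],(400,400),interpolation=cv2.INTER_CUBIC)
print("tcp zoom",400+(proj("scene",e["ee_pos"])-[150,100])*400/120)
cv2.imwrite("pics/p5.png",np.hstack([a,b]))
E
```

```text
[ 0.48397653 -0.17517192  0.20402622] [ 9.74367738e-01 -2.24960515e-01 -4.86658554e-04 -2.03606281e-04] 0.9995893686187819
tcp zoom [572.94092073 548.55280159]
```

View pics/p5.png

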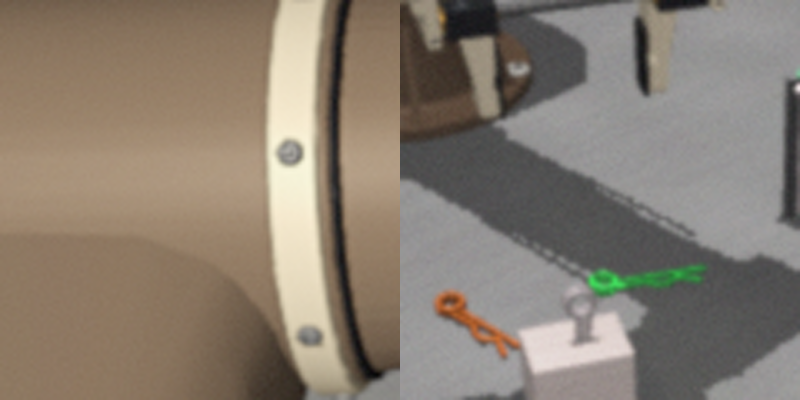

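The scene crop shows the open fingertips at (487,118) and (650,95), and the coil at (577,303). The tip midpoint is about 42 zoom px above the TCP projection, so I'll work out the real tip height.

```bash
python3 - <<'E'
from h import *
from scipy.optimize import least_squares
e=np.array([.484,-.1752,.204]);yt=np.array([-.439,-.899,0])
px=lambda x,y:np.array([150+(x-400)*.3-.35,100+y*.3-.35])
# visible fingertip bottoms
for s,(x,y) in((1,(487,118)),(-1,(650,95))):
    for off in (0,.02,.03,.04,.05): print(s,off,((proj("scene",e+s*.05*yt+[0,0,off])-[150,100])/.3+[400,0]).round(1),(x,y))
c=px(577,303);print("coil",tri((294.5,209.9),c))
print(onz("scene",*c,.089),onz("top",294.5,209.9,.098))
# slot in both
print("stand c",onz("top",294.5+.5,211.7,.055))
E
```

```text
1 0 [495.4 160.7] (487, 118)
1 0.02 [492.7 133.1] (487, 118)
1 0.03 [491.3 119.1] (487, 118)
1 0.04 [489.8 104.8] (487, 118)
1 0.05 [488.4  90.4] (487, 118)
-1 0 [648.5 136.8] (650, 95)
-1 0.02 [647.6 109.6] (650, 95)
-1 0.03 [647.2  95.8] (650, 95)
-1 0.04 [646.8  81.7] (650, 95)
-1 0.05 [646.3  67.6] (650, 95)
coil (array([ 0.48751276, -0.18383155,  0.0887863 ]), np.float64(4.7591994294970074e-05))
[ 0.48773039 -0.18402527  0.089     ] [ 0.48714471 -0.18283062  0.098     ]
stand c [ 0.48469843 -0.18850904  0.055     ]
```

Call:
{"fn": "jog_arm", "kwargs": {
  "increments": [
    [0,0,0,7,6,0,-1],
    [0,0,0,0,0,35,-1],
    [0,0,0,0,0,35,-1],
    [0,0,0,0,0,30,-1],
    [0,0,0,0,0,25,-1],
    [0,0,0,0,0,20,-1],
    [0,0,0,0,0,14,-1]
  ]
}}

```text
t: 9.62
ee_pos: [0.487, -0.1844, 0.0431]
tool_rot: [0.974, -0.225, -0.001, 0.0]
ft_force: [-0.0, 0.1, 0.4]
grip_width: 1.001
gripper_force: 0.0
```

Call:
{"fn": "jog_arm", "kwargs": {
  "increments": [
    [0,0,0,0,0,4,-1],
    [0,0,0,0,0,0,-1],
    [0,0,0,0,0,0,-1]
  ]
}}

```text
t: 9.87
ee_pos: [0.4887, -0.1844, 0.0419]
tool_rot: [0.975, -0.224, 0.0, 0.0]
ft_force: [-0.3, -0.4, 0.9]
grip_width: 1.0
gripper_force: 0.0
```

Call:
{"fn": "jog_arm", "kwargs": {
  "increments": [
    [0,0,0,0,0,0,1],
    [0,0,0,0,0,0,1],
    [0,0,0,0,0,0,1],
    [0,0,0,0,0,0,1],
    [0,0,0,0,0,0,1],
    [0,0,0,0,0,0,1],
    [0,0,0,0,0,0,1],
    [0,0,0,0,0,0,1]
  ]
}}

```text
t: 10.53
ee_pos: [0.4881, -0.1841, 0.0414]
tool_rot: [0.975, -0.223, 0.0, 0.0]
ft_force: [-0.4, 0.3, 0.5]
grip_width: 0.455
gripper_force: 0.0
```

Call:
{"fn": "jog_arm", "kwargs": {
  "increments": [
    [0,0,0,0,0,0,1],
    [0,0,0,0,0,0,1]
  ]
}}

```text
t: 10.7
ee_pos: [0.4881, -0.1841, 0.0413]
tool_rot: [0.975, -0.223, -0.0, -0.0]
ft_force: [0.1, 0.3, -0.4]
grip_width: 0.3
gripper_force: 0.0
```

Call:
{"fn": "jog_arm", "kwargs": {
  "increments": [
    [0,0,0,0,0,0,1],
    [0,0,0,0,0,0,1],
    [0,0,0,0,0,0,1]
  ]
}}

```text
t: 10.95
ee_pos: [0.488, -0.1841, 0.0413]
tool_rot: [0.975, -0.223, -0.0, 0.0]
ft_force: [0.3, -0.1, 0.1]
grip_width: 0.262
gripper_force: 30.0
```

The coil is gripped at 23 mm. I'll lift it straight up, then measure the stud and clip numerically.

Call:
{"fn": "jog_arm", "kwargs": {
  "increments": [
    [0,0,0,0,0,-10,1],
    [0,0,0,0,0,-20,1],
    [0,0,0,0,0,-25,1],
    [0,0,0,0,0,-25,1],
    [0,0,0,0,0,-25,1],
    [0,0,0,0,0,-25,1],
    [0,0,0,0,0,-10,1],
    [0,0,0,0,0,0,1]
  ]
}}

```text
t: 11.62
ee_pos: [0.4897, -0.1843, 0.1847]
tool_rot: [0.975, -0.223, 0.003, -0.0]
ft_force: [0.7, 0.7, -1.4]
grip_width: 0.263
gripper_force: 30.0
```

```bash
python3 - <<'E'
from h import *
np.set_printoptions(linewidth=250)
t=vision.snapshot("top")[:,:,::-1];s=np.mean([vision.snapshot("scene")[:,:,::-1] for _ in range(4)],0)
np.save("pics/s2.npy",s);np.save("pics/top2.npy",t)
t0=np.load("pics/top0.npy").astype(float)
print("top0 stud, cols 143.., rows 162..");print(t0[162:183,143:173].mean(2).astype(int))
print("scene now cols 310..,rows 142..");print(s[140:168,306:332].mean(2).astype(int))
# top now blocked?
print("top changed", np.abs(t.astype(float)-t0)[150:190,135:180].mean())
E
```

```text
top0 stud, cols 143.., rows 162..
[[118 119 119 118 116 118 120 115 118 117 117 119 119 118 121 118 119 119 120 118 118 120 118 119 119 118 119 117 119 118]
 [ 99 112 117 119 119 120 119 118 119 119 119 119 120 120 120 118 120 120 120 120 119 120 118 120 119 118 119 121 119 119]
 [ 65  83 101 114 120 120 119 118 118 120 120 120 120 121 118 120 119 119 118 119 119 118 119 117 117 120 119 117 119 117]
 [ 43  53  66  87 105 113 117 119 119 120 119 120 118 119 117 117 116 116 117 117 114 116 117 126 133 124 118 116 118 118]
 [ 41  37  42  52  74  91 108 117 119 118 114 115 117 119 117 117 116 113 112 116 123 130 142 163 171 146 114 110 119 118]
 [ 40  38  39  40  44  58  81  98 109 104  93  94 109 117 115 117 128 135 132 139 160 173 182 195 199 182 134 109 115 120]
 [ 43  39  36  42  37  41  46  66  82  80  74  80 105 116 121 141 175 191 186 181 191 201 205 213 222 217 173 117 112 119]
 [ 42  40  36  42  41  38  35  42  58  70  71  83 116 131 149 183 208 214 201 201 210 217 222 226 230 227 189 128 110 120]
 [ 40  39  39  42  38  34  33  36  64  95 107 127 157 175 186 201 196 179 174 205 
[... 3876 characters left out ...]
13 112 112 114 113 113 114]
 [116 117 116 116 115 115 115 113 113 115 115 116 112 113 118 111 113 114 116 114 110 112 114 114 114 112]
 [115 117 115 117 117 115 117 112 113 114 114 115 113 112 113 113 112 114 114 113 113 112 114 114 112 114]
 [115 116 115 114 117 116 114 114 114 114 114 113 114 113 112 113 113 114 115 113 111 114 114 114 113 114]
 [115 113 115 115 114 115 116 113 115 111 113 114 113 114 113 112 114 115 115 112 114 114 117 115 113 113]
 [114 113 115 115 115 115 114 113 113 114 112 113 114 113 115 114 115 114 115 112 113 112 114 114 114 114]
 [113 113 114 114 113 114 113 115 112 113 114 114 113 114 113 115 115 113 114 114 114 114 114 112 115 115]]
top changed 40.93851851851852
```

Call:
{"fn": "jog_arm", "kwargs": {
  "increments": [
    [0,0,0.096,0,0,0,1],
    [0,0,0.096,0,0,0,1],
    [0,0,0.096,0,0,0,1],
    [0,0,0.096,0,0,0,1],
    [0,0,0.096,0,0,0,1],
    [0,0,0.096,0,0,0,1],
    [0,0,0.095,0,0,0,1],
    [0,0,0.095,0,0,0,1]
  ]
}}

```text
t: 12.53
ee_pos: [0.4874, -0.184, 0.18]
tool_rot: [0.819, -0.574, -0.001, 0.001]
ft_force: [-0.5, -0.2, -0.5]
grip_width: 0.258
gripper_force: 30.0
```

Call:
{"fn": "jog_arm", "kwargs": {
  "increments": [
    [0,0,0,-32,-23.5,0,1],
    [0,0,0,-32,-23.5,0,1],
    [0,0,0,-32,-23.5,0,1],
    [0,0,0,-32,-23.5,0,1],
    [0,0,0,-32,-23.5,0,1],
    [0,0,0,-32,-23.5,0,1],
    [0,0,0,-32,-23.5,0,1],
    [0,0,0,-32,-23.5,0,1]
  ]
}}

```text
t: 13.2
ee_pos: [0.5753, 0.123, 0.1801]
tool_rot: [0.821, -0.571, -0.0, 0.001]
ft_force: [1.0, -0.4, -0.1]
grip_width: 0.259
gripper_force: 30.0
```

Call:
{"fn": "jog_arm", "kwargs": {
  "increments": [
    [0,0,0,0,0,0,1],
    [0,0,0,0,0,20,1],
    [0,0,0,0,0,0,1],
    [0,0,0,0,0,0,1]
  ]
}}

```text
t: 13.53
ee_pos: [0.5743, 0.1206, 0.1594]
tool_rot: [0.821, -0.572, -0.001, 0.002]
ft_force: [0.6, 0.3, -0.0]
grip_width: 0.26
gripper_force: 30.0
```

```bash
python3 - <<'E'
from h import *
s=np.mean([vision.snapshot("scene")[:,:,::-1] for _ in range(4)],0);np.save("pics/s3.npy",s)
e=status.get_state();E=np.array(e["ee_pos"]);print(E,e["tool_rot"])
f=8;u0,v0=285,80
c=cv2.resize(s[v0:v0+75,u0:u0+100].astype(np.uint8),(800,600),interpolation=cv2.INTER_CUBIC)
for d in(.047,-.037): 
    p=(proj("scene",E+[0,0,d])-[u0,v0]+.5)*f;print(p.round(1))
cv2.imwrite("pics/p6.png",c)
E
```

```text
[0.57604104 0.12079507 0.16209151] [ 8.20387257e-01 -5.71808149e-01  2.91156261e-04 -3.25333616e-04]
[313.6 269.7]
[286.5 515.5]
```

View pics/p6.png

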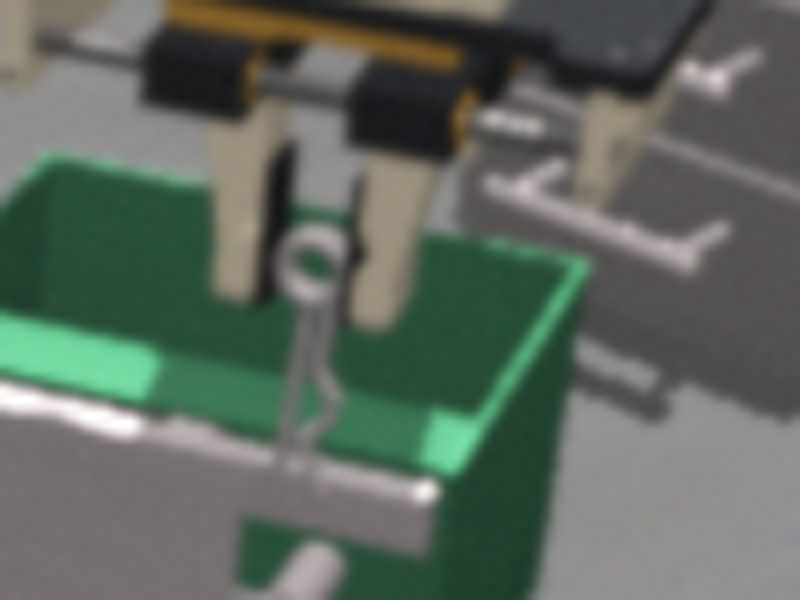

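p6 shows the clip upright in the fingers. The coil is at (313,262), the straight leg runs down the left from (303,310) to (284,465), and the bow is on the right. The stud end is at (305,580). I'll fit the leg line and the stud axis numerically.

```bash
python3 - <<'E'
from h import *
np.set_printoptions(linewidth=250)
s=np.load("pics/s3.npy");E=np.array([.57604,.1208,.1621])
X=np.array([.347,-.938,0]);Y=np.array([-.938,-.347,0])
q=s[...,2]-s[...,1]  # R-G : leg ~0, green <0
print("R-G rows116-144 cols 314-332");print(q[114:145,314:332].astype(int))
# predicted leg u for tool-y offset 0 and 3 mm
for v in (120,126,132,138):
    for off in(0,.003):
        zs=np.linspace(-.04,.06,200);P=np.array([proj("scene",E+off*Y+[0,0,z]) for z in zs]);print(v,off,np.interp(-v,-P[::-1,1][::-1],P[::-1,0][::-1]).round(2) if 0 else P[np.argmin(abs(P[:,1]-v)),0].round(2),end=" ")
print()
H=np.array([.5766,.1202,.085])
for lat in(-.002,0,.002):
    A=np.array([[proj("scene",H+Y*lat+X*a) for a in(-.02,0,.015)]])[0];d=A[2]-A[0];n=np.array([-d[1],d[0]])/np.hypot(*d)
    c=np.array(vision.camera_info("scene")["R"])@(H)+vision.camera_info("scene")["t"]
    w=.009*465.46/c[2]
    out=[]
    for v in(150,151,152,153):
        t=(v-A[0,1])/d[1];uc=A[0,0]+t*d[0];hw=w*np.hypot(*d)/abs(d[1]);out+=[(round(uc-hw,2),round(uc,2),round(uc+hw,2))]
    print("scene lat",lat,out)
    A=np.array([[proj("top",H+Y*lat+X*a) for a in(-.02,0,.015)]])[0];d=A[2]-A[0];w=.009*362.3/.82;out=[]
    for u in(152,156,160,164):
        vc=A[0,1]+(u-A[0,0])/d[0]*d[1];hw=w*np.hypot(*d)/abs(d[0]);out+=[(u,round(vc-hw,2),round(vc+hw,2))]
    print("top lat",lat,out)
t0=np.load("pics/top0.npy").astype(float).mean(2);[print(u,t0[162:183,u].astype(int)) for u in(152,156,164)]
E
```

```text
R-G rows116-144 cols 314-332
[[ 10  10   8   5   2   4   7   5  -1 -12 -22 -23 -13  -1   2   6   8  11]
 [  9   9   7   2   1   1   4   6   6   3  -2  -4  -1   1   4   9   9  10]
 [  6   6   4   1  -5 -10  -5   3   7   7   8   4   5   4   4  10  10  10]
 [ -9  -8  -9  -8 -17 -28 -23  -9   1   6   5   7   6   5   6  10  10  10]
 [-28 -28 -26 -23 -30 -37 -34 -23  -7   0   0   2   3   3   4  10   9  10]
 [-38 -38 -36 -35 -36 -37 -38 -26  -5   0  -3  -1   3   1   2   6   9   9]
 [-38 -37 -38 -39 -38 -38 -35 -24  -5   0  -5   1   1  -6  -9  -4  -1   3]
 [-37 -38 -38 -36 -37 -37 -36 -22  -2  -1  -4  -1  -5 -20 -27 -27 -20 -16]
 [-37 -38 -38 -37 -36 -37 -34 -17   0   1  -1   0 -11 -29 -36 -36 -33 -32]
 [-37 -38 -37 -37 -38 -36 -32 -15   0  -2   0   0 -16 -32 -37 -38 -39 -38]
 [-38 -39 -38 -38 -38 -38 -26  -9   0  -2   1   0 -19 -33 -37 -37 -36 -37]
 [-45 -43 -40 -41 -40 -37 -25  -6   1  -3   2  -3 -22 -36 -37 -37 -36 -36]
 [-55 -53 -51 -48 -47 -41 -27  -4   0  -6  -1   0 -14 -32 -37 -38 -38 -37]
 [-59 -60 -58 -56 -56 -49 -32  -5  -5 -17  -7   1  -7 -24 -35 -37 -38 -38]
 [-61 -61 -59 -58 -59
[... 2338 characters left out ...]
, np.float64(323.31), np.float64(327.63)), (np.float64(318.3), np.float64(322.62), np.float64(326.94)), (np.float64(317.62), np.float64(321.94), np.float64(326.26)), (np.float64(316.93), np.float64(321.25), np.float64(325.57))]
top lat 0.002 [(152, np.float64(172.24), np.float64(180.73)), (156, np.float64(170.76), np.float64(179.24)), (160, np.float64(169.27), np.float64(177.75)), (164, np.float64(167.78), np.float64(176.26))]
152 [117 119 120 120 118 104  80  70  95 156 191 208 222 227 213 193 169 122  71  40  45]
156 [118 120 121 119 119 117 116 131 175 201 218 227 219 202 181 149 104  75  68  69  68]
164 [120 120 118 116 130 173 201 217 228 221 202 183 161 118  81  72  75  72  74  74  85]
```

Call:
{"fn": "jog_arm", "kwargs": {
  "increments": [
    [0.035,0,0,0,0,0,1],
    [0,0,0,5,-2.7,0,1],
    [0,0,0,0,0,10,1],
    [0,0,0,0,0,11,1],
    [0,0,0,0,0,0,1],
    [0,0,0,0,0,0,1]
  ]
}}

```text
t: 14.23
ee_pos: [0.58, 0.1173, 0.139]
tool_rot: [0.82, -0.572, 0.009, -0.013]
ft_force: [-0.1, -0.2, 0.2]
grip_width: 0.257
gripper_force: 30.0
```

```bash
python3 - <<'E'
from h import *
np.set_printoptions(linewidth=250)
s=np.mean([vision.snapshot("scene")[:,:,::-1] for _ in range(4)],0);np.save("pics/s4.npy",s)
e=status.get_state();E=np.array(e["ee_pos"]);print(E,e["tool_rot"],e["ft_force"]);H=np.array([.5766,.1202,0]);d=E-H
print("tx,ty mm",1e3*d@[.347,-.938,0],1e3*d@[-.938,-.347,0])
Z=Ro.from_quat(e["tool_rot"]).as_matrix()[:,2]
for k in(-.047,0,.037):print(proj("scene",E+Z*k).round(2))
q=s[...,2]-s[...,1]
print("R-G r118.. c314..");print(q[118:150,312:332].astype(int))
print("gray r136..160 c312");print(s[136:162,310:334].mean(2).astype(int))
E
```

```text
[0.58090308 0.11788055 0.14060272] [ 0.8204881  -0.57139426  0.0100745  -0.01436588] [ 0.77869351  0.48201546 -0.40622618]
tx,ty mm 3.668814124106193 -3.231441905006258
[322.97 122.29]
[321.71 139.6 ]
[320.76 152.65]
R-G r118.. c314..
[[  6  10  11   9   7   4   1   0   0   3   6   7   7   5   2   0   2   9   8   9]
 [  7  10  10   9   7   3   2   3   4   4   4   4   5   8   6   4   3   6  10  11]
 [  5   9   9   9   5   3   4   6   5  -3 -11 -13  -7   3   6   5   3   5   9  10]
 [  6   9  10  10   6   2   3   5   2  -8 -25 -31 -25  -8   1   2   2   7  11  11]
 [  6  10  10  10   6   2   4   6   5  -4 -20 -31 -33 -22  -4   1   4   7  10   9]
 [  8  11  11   8   5   3   1   6   7   2  -8 -16 -20 -14  -5   0   5   9  11   9]
 [  7   9  11   8   4   0   0   2   8   6   4   1  -2   0   3   3   8   9  10  10]
 [ -1   4   5   4   3  -1  -7  -9   0   6   8   7   6   7   5   5   7  10  11   9]
 [-28 -20 -14 -15 -11 -14 -27 -31 -22  -7   4   6   6   6   4   5   8  10   9   9]
 [-53 -50 -46 -44 -34 -37 -47 -52 -45 -27  -3   2   0   3   3   3   9   9   9   9]
 [-61 -60 -58 -58 -54 -54 -57 -57 -
[... 3686 characters left out ...]
8  57]
 [115 115 115 114 117 120 126 143 157 150 146 145 147 145 131 111  89  72  64  60  57  57  58  58]
 [114 116 115 115 112 112 125 150 167 169 164 159 145 137 124 124 120 101  96  93  84  69  62  60]
 [114 114 117 115 112 114 135 161 173 174 167 157 143 131 116 120 124 123 132 137 123 104  97  90]
 [119 118 114 113 114 121 140 155 166 167 161 149 130 121 114 115 115 116 123 128 126 125 131 133]
 [116 116 117 113 113 118 125 128 135 146 147 137 120 112 112 115 111 112 113 114 116 120 125 126]
 [116 115 114 115 113 113 115 116 118 124 128 122 112 112 114 113 113 111 111 114 114 114 114 116]
 [113 115 114 112 112 112 116 115 113 115 116 110 111 113 115 113 110 110 113 112 113 112 113 113]]
```

Call:
{"fn": "jog_arm", "kwargs": {
  "increments": [
    [0.05,0,0,0,0,0,1],
    [0,0,0,0.5,0.3,5,1],
    [0,0,0,0,0,2,1],
    [0,0,0,0,0,0,1]
  ]
}}

```text
t: 14.77
ee_pos: [0.5808, 0.1173, 0.1332]
tool_rot: [0.82, -0.571, 0.024, -0.034]
ft_force: [0.1, 0.0, -1.1]
grip_width: 0.255
gripper_force: 30.0
```

Call:
{"fn": "jog_arm", "kwargs": {
  "increments": [
    [0,0,0,0,0,1,1],
    [0,0,0,0,0,1,1]
  ]
}}

```text
t: 14.93
ee_pos: [0.5816, 0.1176, 0.1315]
tool_rot: [0.82, -0.571, 0.024, -0.035]
ft_force: [-0.4, -0.0, -0.7]
grip_width: 0.264
gripper_force: 30.0
```

Call:
{"fn": "jog_arm", "kwargs": {
  "increments": [
    [0,0,0,0,0,1,1],
    [0,0,0,0,0,0,1]
  ]
}}

```text
t: 15.1
ee_pos: [0.5815, 0.1175, 0.1303]
tool_rot: [0.82, -0.571, 0.024, -0.035]
ft_force: [0.5, 0.1, 0.4]
grip_width: 0.261
gripper_force: 30.0
```

Call:
{"fn": "jog_arm", "kwargs": {
  "increments": [
    [0,0,0,0,0,1,1],
    [0,0,0,0,0,0,1]
  ]
}}

```text
t: 15.27
ee_pos: [0.5818, 0.1175, 0.1297]
tool_rot: [0.82, -0.571, 0.024, -0.035]
ft_force: [-0.0, -0.1, 1.3]
grip_width: 0.26
gripper_force: 30.0
```

Call:
{"fn": "jog_arm", "kwargs": {
  "increments": [
    [0,0,0,0,0,1,1],
    [0,0,0,0,0,0,1]
  ]
}}

```text
t: 15.43
ee_pos: [0.5813, 0.1175, 0.1282]
tool_rot: [0.82, -0.571, 0.024, -0.035]
ft_force: [-0.3, -0.3, -1.5]
grip_width: 0.259
gripper_force: 30.0
```

Call:
{"fn": "jog_arm", "kwargs": {
  "increments": [
    [0,0,0,0,0,1,1],
    [0,0,0,0,0,0,1]
  ]
}}

```text
t: 15.6
ee_pos: [0.5813, 0.1175, 0.1271]
tool_rot: [0.82, -0.571, 0.024, -0.035]
ft_force: [-0.5, -0.7, -0.9]
grip_width: 0.262
gripper_force: 30.0
```

Call:
{"fn": "jog_arm", "kwargs": {
  "increments": [
    [0,0,0,0,0,1,1],
    [0,0,0,0,0,0,1]
  ]
}}

```text
t: 15.77
ee_pos: [0.5815, 0.1176, 0.1262]
tool_rot: [0.82, -0.571, 0.024, -0.035]
ft_force: [-0.5, 0.3, -0.8]
grip_width: 0.261
gripper_force: 30.0
```

Call:
{"fn": "jog_arm", "kwargs": {
  "increments": [
    [0,0,0,0,0,1,1],
    [0,0,0,0,0,0,1]
  ]
}}

```text
t: 15.93
ee_pos: [0.5816, 0.1176, 0.1252]
tool_rot: [0.82, -0.571, 0.024, -0.035]
ft_force: [-0.6, 0.4, -0.7]
grip_width: 0.256
gripper_force: 30.0
```

Call:
{"fn": "jog_arm", "kwargs": {
  "increments": [
    [0,0,0,0,0,1,1],
    [0,0,0,0,0,0,1]
  ]
}}

```text
t: 16.1
ee_pos: [0.5817, 0.1176, 0.1243]
tool_rot: [0.82, -0.571, 0.024, -0.035]
ft_force: [-0.4, 1.0, -0.9]
grip_width: 0.259
gripper_force: 30.0
```

```bash
python3 - <<'E'
from h import *
np.set_printoptions(linewidth=250)
s=np.mean([vision.snapshot("scene")[:,:,::-1] for _ in range(4)],0);np.save("pics/s5.npy",s)
e=status.get_state();E=np.array(e["ee_pos"]);print(E,e["tool_rot"],e["ft_force"]);H=np.array([.5766,.1202,0]);d=E-H
print("tx,ty mm",1e3*d@[.347,-.938,0],1e3*d@[-.938,-.347,0])
c=cv2.resize(s[100:175,285:385].astype(np.uint8),(800,600),interpolation=cv2.INTER_CUBIC)
cv2.imwrite("pics/p7.png",c)
E
```

```text
[0.58169987 0.11757547 0.12439615] [ 0.81981972 -0.5710528   0.02420764 -0.03476086] [-0.61171458 -0.39978428 -0.94171657]
tx,ty mm 4.23146093170387 -3.872966510219586
```

View pics/p7.png

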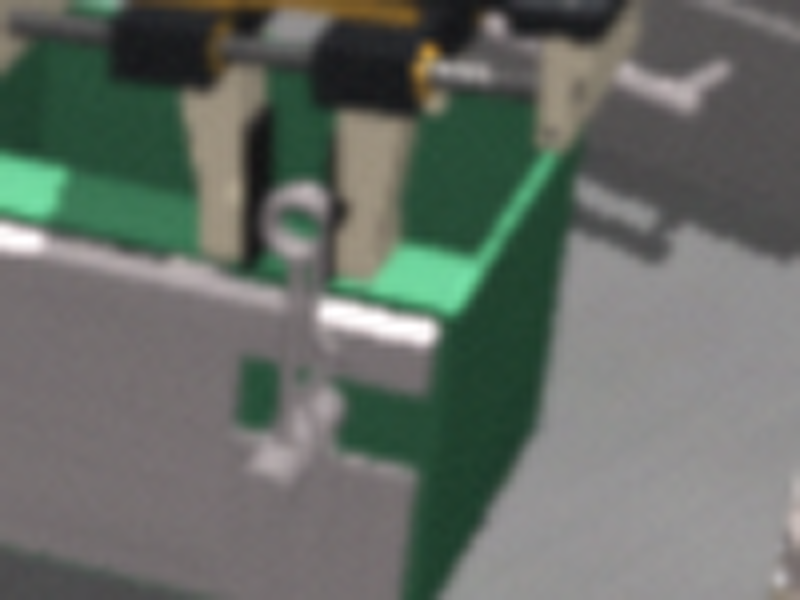

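The last picture shows the coil at (298,218) and the leg running straight down to the stud at about (295,430), with no contact force. I'll check numerically whether it has entered the hole.

```bash
python3 - <<'E'
from h import *
np.set_printoptions(linewidth=250)
s=np.load("pics/s5.npy");X=np.array([.347,-.938,0]);Y=np.array([-.938,-.347,0]);H=np.array([.5766,.1202,.094])
for a in(-.003,0,.003):
  for l in(-.003,-.0005,.002,.008): print(a,l,"entry",proj("scene",H+a*X+l*Y).round(2),"12mm up",proj("scene",H+a*X+l*Y+[0,0,.012]).round(2),"z.088",proj("scene",H+a*X+l*Y-[0,0,.006]).round(2))
print("R-G rows 143-163 cols 312-332");print((s[...,2]-s[...,1])[143:152,312:332].astype(int))
print("gray");print(s[144:164,312:332].mean(2).astype(int))
print("minus s2");print((s.mean(2)-np.load("pics/s2.npy").mean(2))[144:164,312:332].astype(int))
E
```

```text
-0.003 -0.003 entry [320.67 154.53] 12mm up [321.13 150.44] z.088 [320.45 156.55]
-0.003 -0.0005 entry [319.73 154.29] 12mm up [320.18 150.21] z.088 [319.5  156.32]
-0.003 0.002 entry [318.78 154.06] 12mm up [319.23 149.98] z.088 [318.56 156.09]
-0.003 0.008 entry [316.52 153.51] 12mm up [316.96 149.42] z.088 [316.31 155.53]
0 -0.003 entry [320.29 155.09] 12mm up [320.75 151.  ] z.088 [320.06 157.12]
0 -0.0005 entry [319.34 154.86] 12mm up [319.79 150.77] z.088 [319.11 156.89]
0 0.002 entry [318.39 154.63] 12mm up [318.84 150.54] z.088 [318.17 156.65]
0 0.008 entry [316.13 154.07] 12mm up [316.56 149.98] z.088 [315.91 156.09]
0.003 -0.003 entry [319.9  155.66] 12mm up [320.36 151.57] z.088 [319.67 157.69]
0.003 -0.0005 entry [318.95 155.43] 12mm up [319.4  151.33] z.088 [318.72 157.46]
0.003 0.002 entry [318.  155.2] 12mm up [318.45 151.1 ] z.088 [317.78 157.22]
0.003 0.008 entry [315.73 154.63] 12mm up [316.16 150.54] z.088 [315.52 156.66]
R-G rows 143-163 cols 312-332
[[  5   5   6   4   2   5   5   6   5   6   5   6   6   6   8   6   7   6   6   8]
 [  5   5   4  -6  -8  -5   0   
[... 3668 characters left out ...]
  -85  -84  -78  -77  -81  -82  -78  -59  -28   -9   -3   -2    1   -1   -1    0]
 [   0   -3  -12  -47  -78  -82  -80  -79  -81  -82  -65  -39  -11   -3    0   -2    0    0    0    0]
 [   0   -1   -6  -21  -36  -46  -61  -78  -80  -72  -45  -17   -4    2    0    0    0    1    0   -1]
 [   0    2    0   -3   -3   -7  -14  -34  -50  -45  -23   -4    0   -1   -1    0    0   -1    0   -2]
 [  -2    0   -2   -1    1    0   -2   -9  -23  -18   -7   -1    0    1    0    0    0   -1   -1    0]
 [  -1   -1    0   -1    0   -2    1   -2   -4   -3   -1    0   -2    0    2    0    0   -1   -2    0]
 [  -1    2    0   -2    0    0   -1    0   -2   -2    0   -1    0    1    0    0   -1    0    0   -2]]
```

The leg now ends at the seam line (320,154.5) with no contact force, which fits the tip having entered the hole. I'll lower it in small steps while watching the force.

Call:
{"fn": "jog_arm", "kwargs": {
  "increments": [
    [0,0,0,0,0,1,1],
    [0,0,0,0,0,1,1],
    [0,0,0,0,0,0,1]
  ]
}}

```text
t: 16.55
ee_pos: [0.5818, 0.1176, 0.1223]
tool_rot: [0.82, -0.571, 0.024, -0.035]
ft_force: [-0.5, -0.4, 0.4]
grip_width: 0.257
gripper_force: 30.0
```

Call:
{"fn": "jog_arm", "kwargs": {
  "increments": [
    [0,0,0,0,0,1,1],
    [0,0,0,0,0,1,1],
    [0,0,0,0,0,0,1]
  ]
}}

```text
t: 16.8
ee_pos: [0.582, 0.1177, 0.1202]
tool_rot: [0.82, -0.571, 0.024, -0.035]
ft_force: [0.6, -0.3, -0.9]
grip_width: 0.262
gripper_force: 30.0
```

Call:
{"fn": "jog_arm", "kwargs": {
  "increments": [
    [0,0,0,0,0,1,1],
    [0,0,0,0,0,1,1],
    [0,0,0,0,0,0,1]
  ]
}}

```text
t: 17.05
ee_pos: [0.5821, 0.1177, 0.1183]
tool_rot: [0.82, -0.571, 0.024, -0.035]
ft_force: [-1.3, -0.5, -0.7]
grip_width: 0.255
gripper_force: 30.0
```

Call:
{"fn": "jog_arm", "kwargs": {
  "increments": [
    [0,0,0,0,0.1,1,1],
    [0,0,0,0,0.1,1,1],
    [0,0,0,0,0.1,1,1],
    [0,0,0,0,0,0,1]
  ]
}}

```text
t: 17.38
ee_pos: [0.5821, 0.1178, 0.1153]
tool_rot: [0.82, -0.571, 0.024, -0.035]
ft_force: [-2.6, 1.0, -1.1]
grip_width: 0.257
gripper_force: 30.0
```

Call:
{"fn": "jog_arm", "kwargs": {
  "increments": [
    [0,0,0,0,0.1,1,1],
    [0,0,0,0,0.1,1,1],
    [0,0,0,0,0.1,1,1],
    [0,0,0,0,0,0,1]
  ]
}}

```text
t: 17.72
ee_pos: [0.5821, 0.1178, 0.1123]
tool_rot: [0.82, -0.571, 0.024, -0.035]
ft_force: [-2.3, 0.1, -0.7]
grip_width: 0.254
gripper_force: 30.0
```

Call:
{"fn": "jog_arm", "kwargs": {
  "increments": [
    [0,0,0,0,0.1,1,1],
    [0,0,0,0,0.1,1,1],
    [0,0,0,0,0.1,1,1],
    [0,0,0,0,0,0,1]
  ]
}}

```text
t: 18.05
ee_pos: [0.5821, 0.1178, 0.1092]
tool_rot: [0.82, -0.571, 0.024, -0.035]
ft_force: [-0.8, 0.8, -1.0]
grip_width: 0.258
gripper_force: 30.0
```

Call:
{"fn": "jog_arm", "kwargs": {
  "increments": [
    [0,0,0,0,0.1,1,1],
    [0,0,0,0,0.1,1,1],
    [0,0,0,0,0.1,1,1],
    [0,0,0,0,0,0,1]
  ]
}}

```text
t: 18.38
ee_pos: [0.5822, 0.1178, 0.1064]
tool_rot: [0.82, -0.571, 0.024, -0.035]
ft_force: [-1.3, 0.2, -1.3]
grip_width: 0.259
gripper_force: 30.0
```

Call:
{"fn": "jog_arm", "kwargs": {
  "increments": [
    [0,0,0,0,0.1,1,1],
    [0,0,0,0,0.1,1,1],
    [0,0,0,0,0.1,1,1],
    [0,0,0,0,0,0,1]
  ]
}}

```text
t: 18.72
ee_pos: [0.5825, 0.1178, 0.104]
tool_rot: [0.82, -0.571, 0.025, -0.035]
ft_force: [-2.0, -0.2, 4.4]
grip_width: 0.26
gripper_force: 30.0
```

Call:
{"fn": "jog_arm", "kwargs": {
  "increments": [
    [0,0,0,0,0.1,1,1],
    [0,0,0,0,0.1,1,1],
    [0,0,0,0,0,0,1]
  ]
}}

```text
t: 18.97
ee_pos: [0.5825, 0.1179, 0.102]
tool_rot: [0.82, -0.571, 0.025, -0.035]
ft_force: [-0.2, 0.4, 2.2]
grip_width: 0.26
gripper_force: 30.0
```

Call:
{"fn": "jog_arm", "kwargs": {
  "increments": [
    [0,0,0,0,0.1,1,1],
    [0,0,0,0,0.1,1,1],
    [0,0,0,0,0,0,1]
  ]
}}

```text
t: 19.22
ee_pos: [0.5827, 0.1178, 0.1002]
tool_rot: [0.82, -0.571, 0.025, -0.035]
ft_force: [-1.3, -0.2, 5.9]
grip_width: 0.257
gripper_force: 30.0
```

Call:
{"fn": "jog_arm", "kwargs": {
  "increments": [
    [0,0,0,0,0.1,1,1],
    [0,0,0,0,0.1,1,1],
    [0,0,0,0,0,0,1]
  ]
}}

```text
t: 19.47
ee_pos: [0.5831, 0.1178, 0.0992]
tool_rot: [0.82, -0.571, 0.025, -0.036]
ft_force: [-4.4, -0.9, 12.9]
grip_width: 0.261
gripper_force: 30.0
```

Call:
{"fn": "jog_arm", "kwargs": {
  "increments": [
    [0,0,0,0,0.1,1,1],
    [0,0,0,0,0.1,1,1],
    [0,0,0,0,0,0,1]
  ]
}}

```text
t: 19.72
ee_pos: [0.5831, 0.1178, 0.0974]
tool_rot: [0.82, -0.571, 0.025, -0.036]
ft_force: [-2.7, -1.0, 10.0]
grip_width: 0.256
gripper_force: 30.0
```

Call:
{"fn": "jog_arm", "kwargs": {
  "increments": [
    [0,0,0,0,0.1,1,1],
    [0,0,0,0,0.1,1,1],
    [0,0,0,0,0,0,1]
  ]
}}

```text
t: 19.97
ee_pos: [0.5825, 0.1179, 0.094]
tool_rot: [0.82, -0.571, 0.025, -0.036]
ft_force: [-0.5, 1.6, 1.4]
grip_width: 0.261
gripper_force: 30.0
```

Call:
{"fn": "jog_arm", "kwargs": {
  "increments": [
    [0,0,0,0,0.1,1,1],
    [0,0,0,0,0.1,1,1],
    [0,0,0,0,0,0,1]
  ]
}}

```text
t: 20.22
ee_pos: [0.5822, 0.1179, 0.0912]
tool_rot: [0.82, -0.571, 0.024, -0.035]
ft_force: [1.0, 1.8, -0.3]
grip_width: 0.26
gripper_force: 30.0
```

Call:
{"fn": "jog_arm", "kwargs": {
  "increments": [
    [0,0,0,0,0.1,1,1],
    [0,0,0,0,0.1,1,1],
    [0,0,0,0,0,0,1]
  ]
}}

```text
t: 20.47
ee_pos: [0.5821, 0.1178, 0.0891]
tool_rot: [0.82, -0.571, 0.024, -0.035]
ft_force: [1.0, 1.2, 0.9]
grip_width: 0.259
gripper_force: 30.0
```

It has sprung over. I'll continue gently to the shoulder.

Call:
{"fn": "jog_arm", "kwargs": {
  "increments": [
    [0,0,0,0,0.1,1,1],
    [0,0,0,0,0.1,1,1],
    [0,0,0,0,0,0,1]
  ]
}}

```text
t: 20.72
ee_pos: [0.5817, 0.1178, 0.0868]
tool_rot: [0.82, -0.571, 0.024, -0.035]
ft_force: [1.9, 2.4, -2.4]
grip_width: 0.257
gripper_force: 30.0
```

Call:
{"fn": "jog_arm", "kwargs": {
  "increments": [
    [0,0,0,0,0.1,1,1],
    [0,0,0,0,0.1,1,1],
    [0,0,0,0,0,0,1]
  ]
}}

```text
t: 20.97
ee_pos: [0.5812, 0.1174, 0.0848]
tool_rot: [0.82, -0.571, 0.024, -0.034]
ft_force: [0.3, 2.4, -2.2]
grip_width: 0.259
gripper_force: 30.0
```

Call:
{"fn": "jog_arm", "kwargs": {
  "increments": [
    [0,0,0,0,0.1,1,1],
    [0,0,0,0,0,0,1]
  ]
}}

```text
t: 21.13
ee_pos: [0.5813, 0.1174, 0.0839]
tool_rot: [0.82, -0.571, 0.024, -0.034]
ft_force: [-0.4, 1.6, -1.7]
grip_width: 0.261
gripper_force: 30.0
```

Call:
{"fn": "jog_arm", "kwargs": {
  "increments": [
    [0,0,0,0,0.1,1,1],
    [0,0,0,0,0,0,1]
  ]
}}

```text
t: 21.3
ee_pos: [0.5815, 0.1175, 0.0831]
tool_rot: [0.82, -0.571, 0.024, -0.035]
ft_force: [-0.3, 2.0, -1.3]
grip_width: 0.263
gripper_force: 30.0
```

Call:
{"fn": "jog_arm", "kwargs": {
  "increments": [
    [0,0,0,0,0.1,1,1],
    [0,0,0,0,0,0,1]
  ]
}}

```text
t: 21.47
ee_pos: [0.5817, 0.1176, 0.0822]
tool_rot: [0.82, -0.571, 0.024, -0.035]
ft_force: [-0.6, 2.3, -0.4]
grip_width: 0.261
gripper_force: 30.0
```

Call:
{"fn": "jog_arm", "kwargs": {
  "increments": [
    [0,0,0,0,0.1,1,1],
    [0,0,0,0,0,0,1]
  ]
}}

```text
t: 21.63
ee_pos: [0.5818, 0.1176, 0.0812]
tool_rot: [0.82, -0.571, 0.024, -0.035]
ft_force: [0.2, 1.4, -0.8]
grip_width: 0.262
gripper_force: 30.0
```

Call:
{"fn": "jog_arm", "kwargs": {
  "increments": [
    [0,0,0,0,0,0.7,1],
    [0,0,0,0,0,0,1]
  ]
}}

```text
t: 21.8
ee_pos: [0.5819, 0.1177, 0.0806]
tool_rot: [0.82, -0.571, 0.024, -0.035]
ft_force: [0.2, 2.2, 0.1]
grip_width: 0.261
gripper_force: 30.0
```

Call:
{"fn": "jog_arm", "kwargs": {
  "increments": [
    [0,0,0,0,0,0.7,1],
    [0,0,0,0,0,0,1]
  ]
}}

```text
t: 21.97
ee_pos: [0.5821, 0.1178, 0.08]
tool_rot: [0.82, -0.571, 0.024, -0.035]
ft_force: [-0.1, 1.6, -0.5]
grip_width: 0.261
gripper_force: 30.0
```

Call:
{"fn": "jog_arm", "kwargs": {
  "increments": [
    [0,0,0,0,0,0.8,1],
    [0,0,0,0,0,0,1]
  ]
}}

```text
t: 22.13
ee_pos: [0.5823, 0.1178, 0.0793]
tool_rot: [0.82, -0.571, 0.024, -0.035]
ft_force: [0.2, 1.6, 0.4]
grip_width: 0.26
gripper_force: 30.0
```

Call:
{"fn": "jog_arm", "kwargs": {
  "increments": [
    [0,0,0,0,0,0.8,1],
    [0,0,0,0,0,0,1]
  ]
}}

```text
t: 22.3
ee_pos: [0.5825, 0.1178, 0.0788]
tool_rot: [0.82, -0.571, 0.025, -0.035]
ft_force: [-1.4, 1.3, 3.8]
grip_width: 0.262
gripper_force: 30.0
```

Call:
{"fn": "jog_arm", "kwargs": {
  "increments": [
    [0,0,0,0,0,0.8,1],
    [0,0,0,0,0,0,1]
  ]
}}

```text
t: 22.47
ee_pos: [0.5827, 0.1178, 0.0784]
tool_rot: [0.82, -0.571, 0.025, -0.035]
ft_force: [-0.9, 1.1, 7.6]
grip_width: 0.259
gripper_force: 30.0
```

Shoulder contact at about 8 N. Now release and retreat.

Call:
{"fn": "jog_arm", "kwargs": {
  "increments": [
    [0,0,0,0,0,-0.6,1],
    [0,0,0,0,0,0,0.3],
    [0,0,0,0,0,0,0],
    [0,0,0,0,0,0,-0.3],
    [0,0,0,0,0,0,-0.3],
    [0,0,0,0,0,0,-0.3],
    [0,0,0,0,0,0,-0.3],
    [0,0,0,0,0,0,-0.3]
  ]
}}

```text
t: 23.13
ee_pos: [0.5819, 0.1176, 0.078]
tool_rot: [0.82, -0.571, 0.024, -0.035]
ft_force: [-0.9, -0.7, 0.2]
grip_width: 0.645
gripper_force: 0.0
```

Call:
{"fn": "jog_arm", "kwargs": {
  "increments": [
    [0,0,0,0,0,-5,-0.3],
    [0,0,0,0,1,-15,-0.3],
    [0,0,0,0,1,-25,-0.3],
    [0,0,0,0,2,-35,-0.3],
    [0,0,0,0,0,-40,-0.3],
    [0,0,0,0,0,-40,-0.3],
    [0,0,0,0,0,0,-0.3]
  ]
}}

```text
t: 23.72
ee_pos: [0.5691, 0.1124, 0.2471]
tool_rot: [0.82, -0.57, 0.028, -0.04]
ft_force: [0.2, 0.7, 1.9]
grip_width: 0.647
gripper_force: 0.0
```

```bash
python3 - <<'E'
from h import *
np.set_printoptions(linewidth=250)
s=np.mean([vision.snapshot("scene")[:,:,::-1] for _ in range(4)],0);np.save("pics/s6.npy",s)
e=status.get_state();print(e["t"],e["ee_pos"],e["ft_force"],e["grip_width"])
X=np.array([.347,-.938,0]);Y=np.array([-.938,-.347,0]);H=np.array([.5766,.1202,.085])-.0015*Y
print("expected coil home px",proj("scene",H+[0,0,.043]),"stud",proj("scene",H),"tip",proj("scene",H-[0,0,.041]))
q=np.abs(s-np.load("pics/s2.npy")).mean(2)
print((q[132:176,308:338]>12).astype(int)*1)
E
```

```text
23.9167 [0.56500873 0.11147718 0.23698122] [-0.80399235 -0.46320711 -0.35009129] 0.6480995534877184
expected coil home px [321.02313007 143.22327095] stud [319.37946341 157.99196244] tip [317.87773658 171.48529459]
[[1 1 1 ... 0 0 0]
 [1 1 1 ... 0 0 0]
 [1 1 1 ... 0 0 0]
 ...
 [0 0 0 ... 0 0 0]
 [0 0 0 ... 0 0 0]
 [0 0 0 ... 0 0 0]]
```

```bash
python3 - <<'E'
from h import *
s=np.load("pics/s6.npy");g=(s.mean(2)-np.load("pics/s2.npy").mean(2))
for r in range(134,178,1): print(r,"".join("%4d"%v for v in g[r,308:334]))
E
```

```text
134  -74 -73 -76 -83 -83 -75 -66 -48 -24 -10  -5  -1  -1   0   0   0  -2   0  -1  -1   0   0   0   0  -3   0
135  -81 -80 -79 -81 -79 -85 -90 -88 -57 -18  -2  -1  -1   1   0   1   0   0  -1  -3  -1  -1  -1  -2  -3  -3
136  -58 -69 -78 -83 -82 -83 -84 -79 -47  -8  -1   0   0  -2  -3  -1   0  -1  -2   1   0   2   1  -2   0  -1
137   -9 -19 -29 -43 -58 -65 -75 -71 -37  -5   0   0   0  -1   0   0  -1  -1  -2   0  -2   0   0   0   0  -3
138   -1  -3  -5  -6 -10 -13 -24 -32 -25  -5  -2   0   0   0   0   0   0   0   0   0  -1  -2  -3  -4   0  -3
139    0  -1   0   1  -1   0  -4  -3  -2   0   1   5  11  13  10   5   0   0   0   0   0   0   0   0  -1  -1
140    0   1  -3   0  -1  -1  -2   0   0   3  11  24  34  41  45  42  22   4   0  -1  -1   0   0   0   0   0
141   -1  -1  -1   0  -1   0   0   0   0   7  20  27  33  42  56  59  49  24   5   0  -1   0   0  -3   0   0
142    0  -2  -1   0  -1  -1   0  -1   1   6   8   4   5   9  26  44  47  31  10  -1   0   0  -2  -2  -2  -2
143   -2   0   0   0   0  -2  -5   0  -4   0   0   0  -1  -4   2  15  32  29  12   3   0   0   0  -1  -1  -3
144    0  
[... 2995 characters left out ...]
-1  -1   1  -4  -1  -2   0  -1  -2  -2   0   0
172    0  -1   0  -2  -2   0   0   0  -1   0   0   0   0  -1   0   0  -1  -2  -1  -1  -2   0  -3  -1  -2   0
173   -1  -2  -1  -1   0   0   0  -1   0   0   0  -4   0  -2   0  -1  -1   1  -1  -2   0   0  -1  -3  -2  -2
174    0  -1  -3  -2  -2   0   0   0  -1  -2  -1  -3  -2   1  -1  -1   0  -2  -1  -2   0  -1   0  -2   0   0
175   -3  -2   0   0   1   0  -3   0   1  -1  -1  -2   0   0   0  -2   0  -2  -1  -1  -2   0   0   0   0  -1
176    0  -1  -3  -1  -2   0   0  -1   0  -1   0  -1   1   0  -1  -3  -2  -1  -2  -1   0   1  -1   0   0  -1
177   -4   0  -2  -1   0  -2  -1   0  -2   0  -2  -1  -1  -2  -1   0  -2  -1  -2  -1   0   0   0   0  -1   0
```

```bash
python3 -c "
from rig import sign_off
print(sign_off())"
```

```text
the job is handed in; nothing more can be done
None
```

The job is handed in: the flap is shut against its stop, and the R-clip sits in the stud's hole with its bow sprung over. The highest force I read while pushing it in was about 13 N. The fingers have let go and the arm is clear. No verdict came back from the hand-in.

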